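# Box up a finished spectacle order

### The arm

A 6-joint arm with a two-finger parallel gripper is mounted at the origin on the work surface. World frame = base frame: x ahead of the robot, y to its left, z up, the work surface at z = 0. Lengths are in m, angles in rad, forces in N, time in s.
With the tool pointing down it reaches from about 0.25 to 0.775 m from the base axis. Payload 4 kg.
Tool frame: the origin (TCP) lies midway between the tips of the shut fingers; the grasp point (between the pads) lies 19 mm behind it; z points along the fingers, y is the line along which they close (so a half turn about z gives the same grasp; the last joint's range is limited). The gripper opens to 94 mm and grips with 3 to 60 N. Pads are 16 mm wide; open, the fingers measure 119 mm over their backs; the gripper's body (75 mm by 177 mm) begins 78 mm behind the grasp point.
Start: joints at [-1.257, 0.087, 1.371, -0, 1.684, -0.103], TCP at [0.223, -0.503, 0.206] pointing down, gripper open.
Joint ranges: [-3.1, 3.1], [-0.76, 2.03], [0.27, 2.55], [-1.08, 4.22], [0.17, 2.65], [-2.57, 2.57]. Speed limits (rad/s): [2.79, 2.79, 3.14, 3.14, 3.14, 3.14].

### API

Orientations are given as [roll, pitch, yaw] about the fixed x, y, z axes, in that order (R = Rz(yaw) Ry(pitch) Rx(roll)).
In Python, from bench import robot gives the robot as it stands. The module is installed in compiled form; this text tells all that it offers.
- The arm moves only by the tool arm_command, never from a script. Its argument "targets" is a list of rows, each a list of 4 numbers: the shift along the world's x, y, z as a fraction of full scale, then the turn about the world's z as a fraction of full scale. A call has 1 to 8 rows; each row is the pose to reach, as a shift and turn from the pose commanded when the call began; what a row does not reach only later rows make up. Full scale, the value 1, is 0.5 m for a shift and 120 degrees for a turn. A row lasts 1/12 s, in which the tool goes at most 41.7 mm and 7.16 degrees, less where a joint would pass 70% of its speed; a pose out of reach is approached as far as the arm can. A call with a number of a shift or a turn outside -1 to 1 is refused whole. A call with a gripper value outside its range is refused whole. "claw" is the closure, from 0 (fully open) to 1 (shut), set as the call begins (left out, the last holds). The fingers move at their own pace and stop on an object; the grip force is fixed at half the most. Time passes only in rows, so rows that repeat a pose let the fingers close. It gives the time, the measured TCP pose, the force, the opening and the grip force at its end, in the units of the state.
- robot.get_obs(): the state, without advancing time (a new reading comes with each control period).
- robot.snapshot(name): name is "scene" or "top"; returns the picture (384x512x3 uint8, red, green, blue); there is no depth.
- robot.camera_info(name): a dict with "vfov" (degrees; the focal length in pixels is half the picture's height over the tangent of half this angle, whatever the lens; pixels are square), "cx", "cy" (the principal point, pixels), "extrinsics" (4x4, takes a point from camera to world coordinates). Camera axes: x right, y up, looking along -z (the intrinsics and any distortion apply to the point x, -y, -z); pixel columns grow to the right and rows downward; lengths in m; the calibration is good to about 2 mm. A picture is of the moment at which its call begins. camera_info takes no time and is no camera call.
- robot.close_job(): hands the job in; it is judged then, once.
The state is a dict: "time": time; "joint_positions": joint angles; "qvel": joint speeds; "joint_torque": joint torques, N m; "tool_pos": TCP position; "ee_rot": TCP orientation; "wrist_force": force on the tool from outside, world axes, zero at the start; "wrist_torque": the same for the moment, N m; "width": finger opening in m; "finger_force": force on a finger pad.
Only numpy, scipy, OpenCV 4.12 (cv2) and the standard library are available. Lean on these libraries where they do the work, as an engineer would, in place of code of your own. Each camera call takes 0.05 s, during which the arm holds its last target. There are 200 camera calls.

### The job

Pack the finished spectacle order: lay the black spectacle case in the blue tub, then put the loose blue lid on that tub and press it down past its snap pads until it is fully seated and level all round, and let go. Leave the red tub, the spray bottle and the spectacles where they are.

Things in the scene. Friction and masses are not known exactly. Their poses are not given: they have to be found in the camera images.
- blue_tub: Open rectangular blue plastic tub, fixed to the counter. Outside 184 x 148 mm (192 x 156 over the rim collar), 68 mm high; inside 176 (x) x 140 (y) mm; floor and walls 4 mm thick. Origin: centre of its underside; x along the long side, z up. Four grey sprung snap pads, 28 mm long, stand 4 mm proud of the inner long walls at x = +-55 mm, 5 mm below the rim.
- blue_tub_rim (a point): Centre of the blue tub's mouth, level with the top of its rim, 68 mm above its underside. Axes as the tub's. The lid's plug has 4.5 mm clearance at each end and 1.5 mm at each long side. Laid here the lid rests on the snap pads about 11 mm proud until pressed past them with 10 to 20 N; fully seated, the lid's origin is 48 mm above the tub's underside.
- lid: Loose blue plastic lid, 120 g, right way up. Origin: centre of its underside (bottom of the plug); x along its long side, z up. Plug 0-20 mm above the origin, 167 x 137 mm, tapered in its lowest 8 mm (157 x 127 at the bottom); flange 194 x 158 mm at 20-24 mm, seats on the tub's rim; bar grip 70 (x) x 20 (y) mm at 24-50 mm. Either way round fits.
- lid_grip (a point): Point inside the lid's bar grip on its centre line, 43 mm above the lid's origin and 7 mm below the top of the bar. Axes as the lid's.
- case: Loose hard black spectacle case with a steel seam and brass clasp, 150 (x) x 48 (y) x 40 (z) mm, rounded edges, about 140 g, lying on the counter. Origin: centre of its underside; x along its length, z up.
- case_center (a point): Centre of the spectacle case, 20 mm above its underside. Axes as the case's.
- red_tub: Open empty red plastic tub of the same size as the blue one, without snap pads, loose on the counter; not to be used. Origin: centre of its underside; x along the long side.
- spray: White lens-cleaner spray bottle with yellow and red bands, 62 mm across, 172 mm high, standing. Origin: centre of its underside.
- glasses: Folded black spectacles standing on their rims, 136 mm long (y), 34 mm deep (x), 42 mm high. Origin: centre of the underside.
Things that resemble listed ones, but are neither listed nor needed, are in the scene too. What is shaped like the case but turquoise is not meant.

How it is judged:
On the way, in this order (a step that is already met when the one before it is completed fails the run):
1. the spectacle case lies in the blue tub (x of case_center in the frame of blue_tub between -0.03 and 0.03 m and y of case_center in the frame of blue_tub between -0.055 and 0.055 m and z of case_center in the frame of blue_tub between 0.01 and 0.04 m), for 0.2 s.
2. with the case inside, the lid is seated level on the blue tub (all of step 1 and z of lid in the frame of blue_tub between 0.044 and 0.0505 m and horizontal distance between lid and blue_tub below 0.008 m and angle between lid's own z axis and vertical below 0.03 rad), for 0.2 s.
At the end, for the whole second after the job is handed in: Case at rest in the blue tub: its centre 10-40 mm above the tub's underside, within 30 mm of the tub's centre along its length, 55 mm across. Lid at rest, seated on that tub: origin 44-50.5 mm above the tub's underside (48 is home), centred within 8 mm, tilt under 0.03 rad (all of step 2 and linear speed of each of lid, case below 0.02 m/s); the robot touches nothing.
It fails at once if the red tub is shifted by more than 30 mm (distance of red_tub from where it was at the start of the episode above 0.03 m).
It fails at once if the spray bottle is shifted by more than 30 mm or tipped (distance of spray from where it was at the start of the episode above 0.03 m or angle between spray's own z axis and vertical above 0.5 rad).
It fails at once if the spectacles are shifted by more than 30 mm or tipped (distance of glasses from where it was at the start of the episode above 0.03 m or angle between glasses's own z axis and vertical above 0.5 rad).
It also fails if it takes over 64 s, if anything falls off the work surface, if the arm or the gripper's body presses on something with over 40 N, if the wrist force passes 120 N, or if a joint passes its speed limit or range.

## Working session

There is one attempt and no reset: what is moved stays moved. The work goes in short steps, Python scripts to look and compute and a tool call to move; the robot and the scene stay as the last step left them, time stands still between calls to the robot, and variables do not carry over. Pictures are saved under pics/ and viewed, at most 10 in all, crops included, and the job is handed in when it is done.

Besides the shell and the picture viewer there is one more tool, called as a command line: name --pt "numbers of a row" for each row, then --argument value for the rest. arm_command: Moves the arm, as the interface text tells. Shift numbers are shares of 0.5 m and turn numbers shares of 120 degrees, none past 1 either way. Its arguments: {"type":"object","properties":{"targets":{"type":"array"},"claw":{"type":"number"}},"required":["targets"]}

```bash
mkdir -p pics
python3 - <<'E'
from bench import robot
import cv2,json
for n in("scene","top"):
    cv2.imwrite(f"pics/{n}0.png",robot.snapshot(n)[...,::-1]); print(n,robot.camera_info(n))
o=robot.get_obs();print(o)
E
```

```text
scene {'vfov': 52.39343917204039, 'cx': 254.83626224217755, 'cy': 186.38314298026003, 'extrinsics': array([[-0.67257278, -0.42361892,  0.60678899,  1.30926133],
       [ 0.7396413 , -0.35819483,  0.56976066,  0.64498893],
       [-0.02401272,  0.8320117 ,  0.55423814,  0.69725925],
       [ 0.        ,  0.        ,  0.        ,  1.        ]])}
top {'vfov': 56.47688187277173, 'cx': 255.32297326752902, 'cy': 189.0619663511108, 'extrinsics': array([[-1.06985597e-03,  9.88830106e-01, -1.49043208e-01,
         4.88316667e-01],
       [-9.99960132e-01,  2.63412492e-04,  8.92548905e-03,
         1.02676188e-02],
       [ 8.86505212e-03,  1.49046815e-01,  9.88790401e-01,
         1.08939432e+00],
       [ 0.00000000e+00,  0.00000000e+00,  0.00000000e+00,
         1.00000000e+00]])}
{'time': 0.1, 'joint_positions': array([-1.25713942e+00,  8.78720936e-02,  1.37207927e+00, -2.48349142e-05,
        1.68359686e+00, -1.03078809e-01]), 'qvel': array([-0.00256979, -0.00200178, -0.00153358, -0.00102031, -0.00183954,
        0.00081869]), 'joint_torque': array([ 1.46019051e-03, -3.41250122e+01, -3.03304410e+01,  7.19630672e-02,
        3.03889182e-02, -9.63542266e-05]), 'tool_pos': array([ 0.22247481, -0.5024622 ,  0.20443824]), 'ee_rot': array([-3.13964492e+00, -1.76669906e-04,  4.16732773e-01]), 'wrist_force': array([ 1.05485438, -0.12790667,  0.93445414]), 'wrist_torque': array([ 0.01770356, -0.01199299, -0.01822359]), 'finger_force': 0.0, 'width': 0.0940844702139431}
```

View pics/top0.png

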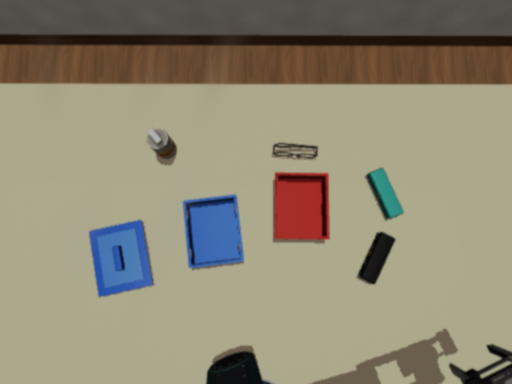

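View pics/scene0.png

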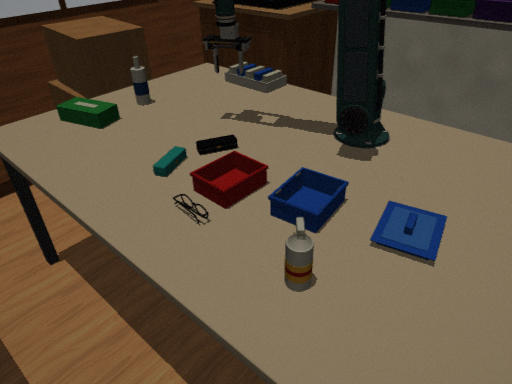

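The top view shows the case at about (376,258), lid at (121,258), blue tub at (213,231), red tub at (302,207), spray at (160,142) and glasses at (295,150). The scene view agrees: the dark case at (217,144) is the target, not the turquoise one at (170,161).

```bash
cat > h.py <<'E'
from bench import robot
import cv2,numpy as np
def ray(n,uv,z):
    c=robot.camera_info(n);f=192/np.tan(np.radians(c['vfov']/2));E=np.array(c['extrinsics'])
    uv=np.atleast_2d(uv).astype(float)
    d=np.c_[(uv[:,0]-c['cx'])/f,-(uv[:,1]-c['cy'])/f,-np.ones(len(uv))]@E[:3,:3].T
    return E[:3,3]+d*((z-E[2,3])/d[:,2])[:,None]
def proj(n,P):
    c=robot.camera_info(n);f=192/np.tan(np.radians(c['vfov']/2));E=np.array(c['extrinsics'])
    q=(np.atleast_2d(P)-E[:3,3])@E[:3,:3]
    return np.c_[c['cx']+f*q[:,0]/-q[:,2],c['cy']+f*q[:,1]/q[:,2]]
def rect(n,mask,seed,z):
    k,l=cv2.connectedComponents(mask.astype(np.uint8))
    m=(l==l[seed[1],seed[0]]).astype(np.uint8)
    c=max(cv2.findContours(m,0,cv2.CHAIN_APPROX_NONE)[0],key=cv2.contourArea)[:,0]
    w=ray(n,c,z)[:,:2].astype(np.float32)
    (x,y),(a,b),t=cv2.minAreaRect(w)
    if a<b:a,b,t=b,a,t+90
    return np.round([x,y,a,b,(t+90)%180-90],4)
E
python3 - <<'E'
from h import *
for n,s in(("top",dict(tub=(213,231),lid=(100,260),case=(376,258),red=(302,207))),("scene",dict(tub=(310,205),lid=(390,235),case=(217,147),red=(230,180)))):
    im=robot.snapshot(n).astype(int);R,G,B=im[...,0],im[...,1],im[...,2]
    blue=(B>1.5*R)&(B-R>35)&(B>1.2*G); blk=im.max(2)<55; red=(R>2*G)&(R>60)
    for k,z,m in(("tub",.068,blue),("lid",.024,blue),("case",.04,blk),("case",.02,blk),("red",.068,red)):
        print(n,k,z,rect(n,m,s[k],z))
    big=im.astype(np.uint8)[...,::-1]
    if n=="top":
        cv2.imwrite("pics/a.png",np.hstack([cv2.resize(big[210:310,80:250],None,fx=3,fy=3),cv2.resize(big[220:300,340:410],None,fx=3.75,fy=3.75)]))
E
```

```text
top tub 0.068 [0.5237 0.1226 0.1912 0.1543 6.9145]
top lid 0.024 [ 0.447   0.3957  0.1928  0.1569 12.3772]
top case 0.04 [  0.4473  -0.348    0.146    0.0513 -27.4703]
top case 0.02 [  0.4466  -0.3548   0.1488   0.0523 -27.4703]
top red 0.068 [ 0.5958 -0.1298  0.1883  0.1548 -0.4011]
scene tub 0.068 [0.5423 0.1296 0.219  0.1622 6.7267]
scene lid 0.024 [ 0.4525  0.3977  0.1952  0.156  12.4962]
scene case 0.04 [  0.4722  -0.3234   0.1552   0.1095 -27.5236]
scene case 0.02 [  0.4467  -0.3528   0.1599   0.1128 -27.5236]
scene red 0.068 [ 0.6023 -0.1289  0.1943  0.1547 -0.7998]
```

View pics/a.png

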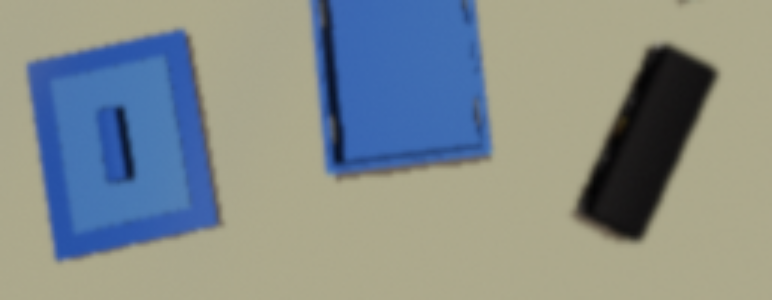

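The crop shows the lid with its grip bar, the blue tub with its pads, and the case with its clasp side facing left. The measured sizes agree with the given ones (tub 191x154, lid 193x157, case about 149x50 mm). The case is at about (0.447, -0.353), yaw -27.5°, so I'm moving above it.

arm_command --pt "0.448 0.3 -0.1 -0.428" --pt "0.448 0.3 -0.1 -0.428" --pt "0.448 0.3 -0.1 -0.428" --pt "0.448 0.3 -0.1 -0.428" --pt "0.448 0.3 -0.1 -0.428" --pt "0.448 0.3 -0.1 -0.428" --pt "0.448 0.3 -0.1 -0.428" --pt "0.448 0.3 -0.1 -0.428" --claw 0

```text
time: 0.87
tool_pos: [0.4502, -0.3484, 0.1535]
ee_rot: [-3.138, 0.002, -0.479]
wrist_force: [0.2, -0.0, -0.3]
width: 0.0941
finger_force: 0.0
```

arm_command --pt "0 0 0 0" --pt "0 0 0 0" --pt "0 0 0 0" --pt "0 0 0 0"

```text
time: 1.2
tool_pos: [0.4458, -0.354, 0.1559]
ee_rot: [3.141, -0.0, -0.48]
wrist_force: [-0.1, 0.2, -1.2]
width: 0.094
finger_force: 0.0
```

Run:
```python
from h import *
o=robot.get_obs();print(o['time'],o['tool_pos'],np.degrees(o['ee_rot']),o['joint_positions'])
a=robot.snapshot("scene")[90:190,150:290,::-1];b=robot.snapshot("top")[200:300,310:450,::-1]
cv2.imwrite("pics/b.png",np.hstack([cv2.resize(x,None,fx=2.8,fy=2.8) for x in(a,b)]))
```

```text
1.2 [ 0.44580755 -0.35396214  0.15590498] [ 1.79965488e+02 -2.58163246e-02 -2.75122914e+01] [-7.70377242e-01  1.44058643e-01  1.40618884e+00 -4.48323322e-04
  1.59074107e+00  1.28059021e+00]
```

View pics/b.png

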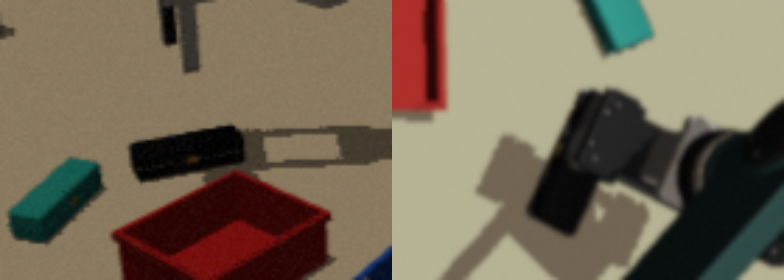

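The scene crop shows the open fingers (tips near full-image pixels (210,106) and (218,116)) above and behind the case. The top crop shows the hand over the case, which is clear of the red tub and the turquoise one. Descending and gripping.

arm_command --pt "0.002 0.002 -0.06 0" --pt "0.002 0.002 -0.12 0" --pt "0.002 0.002 -0.18 0" --pt "0.002 0.002 -0.23 0" --pt "0.002 0.002 -0.27 0" --pt "0.002 0.002 -0.296 0" --pt "0.002 0.002 -0.296 0" --pt "0.002 0.002 -0.296 0"

```text
time: 1.97
tool_pos: [0.4468, -0.3521, 0.0071]
ee_rot: [-3.141, 0.001, -0.48]
wrist_force: [0.9, -0.9, 0.7]
width: 0.0944
finger_force: 0.0
```

arm_command --pt "0 0 0 0" --pt "0 0 0 0" --pt "0 0 0 0" --pt "0 0 0 0" --pt "0 0 0 0" --pt "0 0 0 0" --pt "0 0 0 0" --pt "0 0 0 0" --claw 1

```text
time: 2.63
tool_pos: [0.4477, -0.3523, 0.0078]
ee_rot: [3.141, -0.0, -0.48]
wrist_force: [-0.4, -0.9, 0.8]
width: 0.0478
finger_force: 30.0
```

arm_command --pt "0 0 0.03 0" --pt "0 0 0.09 0" --pt "0 0 0.16 0" --pt "0 0 0.22 0" --pt "0 0 0.28 0" --pt "0 0 0.32 0" --pt "0 0 0.32 0" --pt "0 0 0.32 0"

```text
time: 3.3
tool_pos: [0.4481, -0.3522, 0.1681]
ee_rot: [3.141, -0.002, -0.479]
wrist_force: [-0.1, -0.6, -1.8]
width: 0.0478
finger_force: 30.0
```

Run:
```python
from h import *
o=robot.get_obs();print(o['time'],o['tool_pos'],np.degrees(o['ee_rot']),o['width'],o['finger_force'])
a=robot.snapshot("scene")[60:240,150:360,::-1]
cv2.imwrite("pics/c.png",cv2.resize(a,None,fx=3,fy=3))
```

```text
3.3 [ 0.44806475 -0.35217805  0.1681291 ] [ 1.79970673e+02 -1.13459851e-01 -2.74726027e+01] 0.04784692421802706 29.99925523996353
```

View pics/c.png

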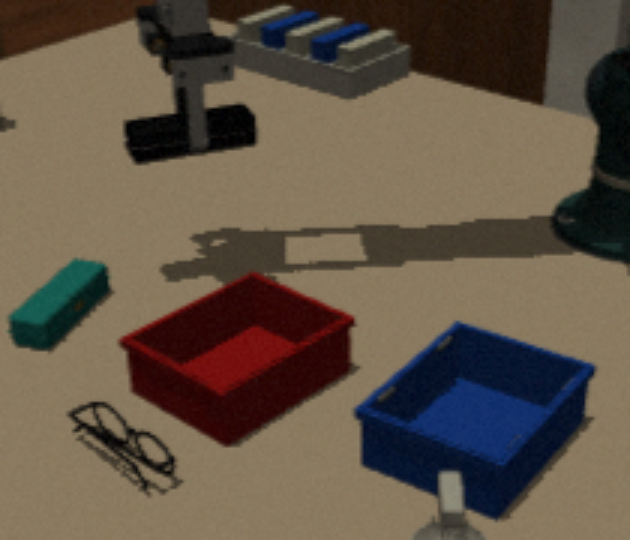

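The case is held level near its middle: finger at crop (198,135), case spanning columns 125 to 257. Carrying it to the tub.

arm_command --pt "0.154 0.95 0 0.287" --pt "0.154 0.95 0 0.287" --pt "0.154 0.95 0 0.287" --pt "0.154 0.95 0 0.287" --pt "0.154 0.95 0 0.287" --pt "0.154 0.95 0 0.287" --pt "0.154 0.95 0 0.287" --pt "0.154 0.95 0 0.287"

```text
time: 4.02
tool_pos: [0.4992, -0.0206, 0.1642]
ee_rot: [-3.14, 0.005, 0.121]
wrist_force: [1.6, -0.2, -1.1]
width: 0.0479
finger_force: 30.0
```

Run:
```python
from h import *
o=robot.get_obs();p=o['tool_pos'];print(o['time'],p,np.degrees(o['ee_rot']),o['joint_positions'][5])
```

```text
4.0167 [ 0.49921729 -0.02062447  0.16416488] [-179.91349136    0.30834259    6.94480767] 1.29478533885517
```

arm_command --pt "0.048 0.289 0 0" --pt "0.048 0.289 0 0" --pt "0.048 0.289 0 0" --pt "0.048 0.289 0 0" --pt "0.048 0.289 0 0" --pt "0.048 0.289 0 0" --pt "0.048 0.289 0 0" --pt "0.048 0.289 0 0"

```text
time: 4.68
tool_pos: [0.5244, 0.1202, 0.1662]
ee_rot: [3.141, 0.003, 0.12]
wrist_force: [-0.4, -0.6, -0.3]
width: 0.0477
finger_force: 30.0
```

arm_command --pt "0 0.004 -0.05 0" --pt "0 0.004 -0.11 0" --pt "0 0.004 -0.17 0" --pt "0 0.004 -0.22 0" --pt "0 0.004 -0.26 0" --pt "0 0.004 -0.29 0" --pt "0 0.004 -0.304 0" --pt "0 0.004 -0.304 0"

```text
time: 5.35
tool_pos: [0.5237, 0.1221, 0.0136]
ee_rot: [3.141, 0.004, 0.119]
wrist_force: [0.4, 0.1, -0.5]
width: 0.0476
finger_force: 30.0
```

arm_command --pt "0 0 0 0" --pt "0 0 0 0" --pt "0 0 0 0"

```text
time: 5.6
tool_pos: [0.5262, 0.1235, 0.0171]
ee_rot: [3.141, -0.003, 0.121]
wrist_force: [-0.2, -0.8, -1.2]
width: 0.048
finger_force: 30.0
```

arm_command --pt "0 0 -0.003 0" --pt "0 0 -0.003 0" --pt "0 0 -0.003 0"

```text
time: 5.85
tool_pos: [0.5251, 0.1237, 0.0143]
ee_rot: [3.141, -0.0, 0.122]
wrist_force: [-0.0, -0.1, -0.9]
width: 0.0477
finger_force: 30.0
```

arm_command --pt "0 0 0 0" --pt "0 0 0 0" --pt "0 0 0 0" --pt "0 0 0 0" --pt "0 0 0 0" --pt "0 0 0 0" --claw 0

```text
time: 6.35
tool_pos: [0.5251, 0.1236, 0.0141]
ee_rot: [3.142, -0.0, 0.121]
wrist_force: [0.6, 0.1, -0.1]
width: 0.0841
finger_force: 0.0
```

arm_command --pt "0 0 0.05 0" --pt "0 0 0.11 0" --pt "0 0 0.17 0" --pt "0 0 0.23 0" --pt "0 0 0.29 0" --pt "0 0 0.3 0" --pt "0 0 0.3 0" --pt "0 0 0.3 0"

```text
time: 7.02
tool_pos: [0.5246, 0.1236, 0.1631]
ee_rot: [3.141, 0.001, 0.121]
wrist_force: [0.0, -0.4, -0.4]
width: 0.0944
finger_force: 0.0
```

arm_command --pt "-0.155 0.544 0 0.045" --pt "-0.155 0.544 0 0.045" --pt "-0.155 0.544 0 0.045" --pt "-0.155 0.544 0 0.045" --pt "-0.155 0.544 0 0.045" --pt "-0.155 0.544 0 0.045" --pt "-0.155 0.544 0 0.045" --pt "-0.155 0.544 0 0.045"

```text
time: 7.68
tool_pos: [0.4435, 0.4001, 0.16]
ee_rot: [-3.141, 0.006, 0.223]
wrist_force: [-0.1, -0.3, -0.5]
width: 0.094
finger_force: 0.0
```

arm_command --pt "0 0 0 0" --pt "0 0 0 0" --pt "0 0 0 0" --pt "0 0 0 0"

```text
time: 8.02
tool_pos: [0.4479, 0.3941, 0.1634]
ee_rot: [3.141, 0.001, 0.214]
wrist_force: [-0.8, -0.1, 0.3]
width: 0.0939
finger_force: 0.0
```

Run:
```python
from h import *
L=[]
for i in range(3):
    t=robot.snapshot("top");o=robot.get_obs();L.append(np.r_[o['tool_pos'],np.degrees(o['ee_rot'])])
print(np.round(L,4))
im=t.astype(int);R,G,B=im[...,0],im[...,1],im[...,2]
blue=(B>1.5*R)&(B-R>35)&(B>1.2*G)
print(rect("top",blue,(190,231),.068))
s=robot.snapshot("scene")
cv2.imwrite("pics/d.png",np.hstack([cv2.resize(x[...,::-1],(390,390)) for x in(t[170:300,130:260],s[130:260,260:390+0])]))
p0=cv2.imread("pics/top0.png")[...,::-1].astype(int)
# lighter panel of the lid / the bar, from first image
print(p0[258,95:150].tolist())
```

```text
[[ 4.480000e-01  3.942000e-01  1.637000e-01  1.799716e+02  2.620000e-02
   1.223770e+01]
 [ 4.481000e-01  3.944000e-01  1.640000e-01  1.799863e+02  2.000000e-04
   1.224280e+01]
 [ 4.481000e-01  3.946000e-01  1.641000e-01  1.799950e+02 -1.450000e-02
   1.225940e+01]]
[0.5237 0.1226 0.1912 0.1543 6.9145]
[[41, 82, 164], [41, 82, 165], [41, 82, 165], [42, 83, 165], [46, 87, 164], [57, 100, 165], [66, 112, 174], [70, 117, 178], [70, 118, 179], [70, 117, 179], [70, 118, 178], [71, 118, 179], [71, 118, 179], [70, 118, 178], [71, 118, 178], [72, 118, 179], [70, 119, 178], [69, 117, 177], [60, 106, 172], [44, 86, 165], [40, 82, 166], [42, 84, 169], [45, 87, 171], [47, 90, 172], [44, 83, 160], [26, 55, 114], [12, 27, 59], [17, 32, 57], [41, 71, 111], [67, 111, 165], [75, 122, 179], [74, 121, 179], [75, 122, 179], [74, 122, 179], [74, 122, 178], [75, 123, 179], [76, 123, 179], [76, 124, 179], [75, 123, 179], [78, 124, 179], [77, 124, 179], [78, 125, 179], [79, 126, 179], [78, 124, 177], [72, 115, 168], [58, 95, 156], [53, 91, 167], [53, 93, 173], [55, 94, 173], [55, 94, 173], [56, 94, 173], [58, 95, 170], [62, 90, 151], [83, 89, 108], [124, 119, 105]]
```

View pics/d.png

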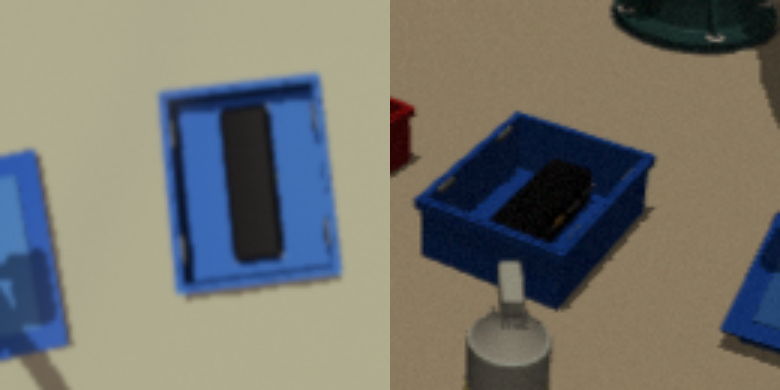

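The crops show the case lying flat along the tub's length and slightly left of its centre line, at crop (252,183). The tub has not moved. Descending on the lid's grip bar.

arm_command --pt "-0.002 0.003 -0.06 0" --pt "-0.002 0.003 -0.12 0" --pt "-0.002 0.003 -0.17 0" --pt "-0.002 0.003 -0.21 0" --pt "-0.002 0.003 -0.24 0" --pt "-0.002 0.003 -0.26 0" --pt "-0.002 0.003 -0.27 0" --pt "-0.002 0.003 -0.27 0"

```text
time: 8.88
tool_pos: [0.4462, 0.3966, 0.0281]
ee_rot: [3.141, 0.002, 0.215]
wrist_force: [-0.2, 0.5, -0.3]
width: 0.094
finger_force: 0.0
```

arm_command --pt "0 0 0 0" --pt "0 0 0 0" --pt "0 0 0 0" --pt "0 0 0 0"

```text
time: 9.22
tool_pos: [0.4471, 0.3976, 0.0302]
ee_rot: [-3.141, -0.002, 0.216]
wrist_force: [-1.1, -0.3, -0.9]
width: 0.0938
finger_force: 0.0
```

arm_command --pt "0 0 -0.004 0" --pt "0 0 -0.004 0" --pt "0 0 -0.004 0"

```text
time: 9.47
tool_pos: [0.4464, 0.397, 0.0269]
ee_rot: [3.141, 0.0, 0.216]
wrist_force: [-0.2, 0.2, -0.3]
width: 0.0939
finger_force: 0.0
```

arm_command --pt "0 0 0 0" --pt "0 0 0 0" --pt "0 0 0 0" --pt "0 0 0 0" --pt "0 0 0 0" --pt "0 0 0 0" --pt "0 0 0 0" --pt "0 0 0 0" --claw 1

```text
time: 10.13
tool_pos: [0.4465, 0.3971, 0.027]
ee_rot: [3.141, 0.0, 0.216]
wrist_force: [-0.4, -0.0, -0.1]
width: 0.044
finger_force: 0.0
```

arm_command --pt "0 0 0 0" --pt "0 0 0 0" --pt "0 0 0 0" --pt "0 0 0 0"

```text
time: 10.47
tool_pos: [0.4465, 0.397, 0.027]
ee_rot: [3.141, 0.0, 0.216]
wrist_force: [0.7, -0.2, -1.0]
width: 0.0196
finger_force: 30.0
```

Run:
```python
from h import *
L=[]
for i in range(3):
    t=robot.snapshot("top");o=robot.get_obs();L.append(np.r_[o['tool_pos'],np.degrees(o['ee_rot'])])
print(np.round(L,4),o['wrist_force'],o['width'])
```

```text
[[ 4.466000e-01  3.970000e-01  2.700000e-02  1.799791e+02 -1.300000e-03
   1.235900e+01]
 [ 4.465000e-01  3.970000e-01  2.700000e-02  1.799817e+02  2.400000e-03
   1.235890e+01]
 [ 4.465000e-01  3.970000e-01  2.700000e-02  1.799833e+02  1.200000e-03
   1.235980e+01]] [ 0.6223628  -1.28009366 -0.22868275] 0.019756296085154695
```

arm_command --pt "0 0 0.02 0" --pt "0 0 0.07 0" --pt "0 0 0.13 0" --pt "0 0 0.19 0" --pt "0 0 0.23 0" --pt "0 0 0.25 0" --pt "0 0 0.25 0" --pt "0 0 0.25 0"

```text
time: 11.28
tool_pos: [0.4463, 0.397, 0.1518]
ee_rot: [3.142, 0.0, 0.216]
wrist_force: [-0.9, 0.4, -1.4]
width: 0.0201
finger_force: 30.0
```

arm_command --pt "0.154 -0.549 0 -0.0455" --pt "0.154 -0.549 0 -0.0455" --pt "0.154 -0.549 0 -0.0455" --pt "0.154 -0.549 0 -0.0455" --pt "0.154 -0.549 0 -0.0455" --pt "0.154 -0.549 0 -0.0455" --pt "0.154 -0.549 0 -0.0455" --pt "0.154 -0.549 0 -0.0455"

```text
time: 11.95
tool_pos: [0.5235, 0.1162, 0.149]
ee_rot: [3.138, 0.005, 0.113]
wrist_force: [-0.6, 0.7, -1.8]
width: 0.02
finger_force: 30.0
```

arm_command --pt "0 0 0 0" --pt "0 0 0 0" --pt "0 0 0 0" --pt "0 0 0 0" --pt "0 0 0 0" --pt "0 0 0 0"

```text
time: 12.45
tool_pos: [0.5232, 0.1236, 0.1519]
ee_rot: [3.142, 0.0, 0.122]
wrist_force: [-0.6, -0.4, -1.6]
width: 0.0198
finger_force: 30.0
```

Run:
```python
from h import *
for i in range(2):
    t=robot.snapshot("top");o=robot.get_obs();print(np.round(np.r_[o['tool_pos'],np.degrees(o['ee_rot']),o['width']],4))
s=robot.snapshot("scene")
cv2.imwrite("pics/e.png",np.hstack([cv2.resize(x[...,::-1],(390,420)) for x in(t[170:310,150:280],s[90:230,250:380])]))
cv2.imwrite("pics/e_t.png",t[...,::-1]);cv2.imwrite("pics/e_s.png",s[...,::-1])
```

```text
[ 5.233000e-01  1.235000e-01  1.520000e-01  1.799969e+02 -3.900000e-03
  6.989100e+00  1.960000e-02]
[ 5.234000e-01  1.232000e-01  1.521000e-01  1.799932e+02 -5.400000e-03
  6.968100e+00  1.950000e-02]
```

View pics/e.png

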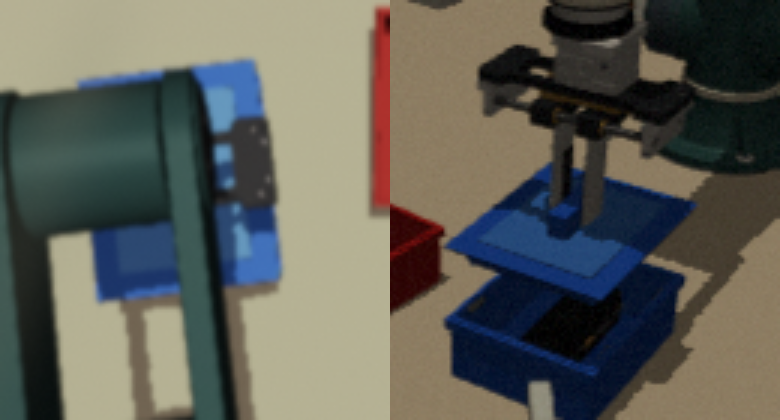

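The lid is held level above the tub, with its corners visible in the top crop at (80,82), (255,62), (280,275) and (98,298). Measuring its centre from them.

Run:
```python
from h import *
def m(n):
    im=cv2.imread(f"pics/{n}.png")[...,::-1].astype(int);R,G,B=im[...,0],im[...,1],im[...,2]
    return (B>1.5*R)&(B-R>35)&(B>1.2*G)
a=m("e_t");a[:170]=0;a[310:]=0;a[:,:150]=0;a[:,280:]=0
k,l,st,_=cv2.connectedComponentsWithStats(a.astype(np.uint8))
a&=np.isin(l,[i for i in range(1,k) if st[i,4]>25])
v,u=np.nonzero(a)
(x,y),s,t=cv2.minAreaRect(ray("top",np.c_[u,v],.149)[:,:2].astype(np.float32));print(x,y,s,t)
b=m("e_s");rows=np.nonzero(b);
v,u=np.nonzero(b&(np.arange(384)[:,None]<190)&(np.arange(384)[:,None]>140)&(np.arange(512)[None]>265)&(np.arange(512)[None]<355))
w=ray("scene",np.c_[u,v],.149)[:,:2].astype(np.float32);print(cv2.minAreaRect(w))
```

```text
0.5239077806472778 0.12257057428359985 (0.1928669661283493, 0.15859316289424896) 6.907221794128418
((0.5432889461517334, 0.13309898972511292), (0.24825982749462128, 0.20684999227523804), 26.41581153869629)
```

The lid (0.5239, 0.1226, 6.9°) and tub (0.5237, 0.1226, 6.9°) agree in the same camera. Lowering.

arm_command --pt "0 0 -0.04 0" --pt "0 0 -0.07 0" --pt "0 0 -0.09 0" --pt "0 0 -0.1 0" --pt "0 0 -0.11 0" --pt "0 0 -0.115 0" --pt "0 0 -0.12 0" --pt "0 0 -0.12 0"

```text
time: 13.27
tool_pos: [0.5237, 0.1226, 0.0921]
ee_rot: [3.142, -0.0, 0.12]
wrist_force: [0.4, -0.2, -0.8]
width: 0.0198
finger_force: 30.0
```

arm_command --pt "0 0 -0.004 0" --pt "0 0 -0.008 0" --pt "0 0 -0.012 0" --pt "0 0 -0.012 0" --pt "0 0 -0.012 0" --pt "0 0 -0.012 0"

```text
time: 13.77
tool_pos: [0.5238, 0.1223, 0.0862]
ee_rot: [3.141, -0.001, 0.12]
wrist_force: [0.8, -1.2, -1.2]
width: 0.0201
finger_force: 30.0
```

arm_command --pt "0 0 -0.003 0" --pt "0 0 -0.006 0" --pt "0 0 -0.009 0" --pt "0 0 -0.012 0" --pt "0 0 -0.012 0" --pt "0 0 -0.012 0"

```text
time: 14.27
tool_pos: [0.5244, 0.1227, 0.081]
ee_rot: [3.141, -0.003, 0.12]
wrist_force: [2.0, -1.0, 2.7]
width: 0.0196
finger_force: 30.0
```

arm_command --pt "0 0 -0.002 0" --pt "0 0 -0.004 0" --pt "0 0 -0.006 0" --pt "0 0 -0.008 0" --pt "0 0 -0.008 0" --pt "0 0 -0.008 0"

```text
time: 14.77
tool_pos: [0.523, 0.1225, 0.075]
ee_rot: [3.141, 0.002, 0.12]
wrist_force: [0.9, -0.7, -1.2]
width: 0.0196
finger_force: 30.0
```

arm_command --pt "0 0 -0.002 0" --pt "0 0 -0.004 0" --pt "0 0 -0.006 0" --pt "0 0 -0.008 0" --pt "0 0 -0.008 0" --pt "0 0 -0.008 0"

```text
time: 15.27
tool_pos: [0.523, 0.1225, 0.0749]
ee_rot: [3.141, 0.0, 0.121]
wrist_force: [-6.0, -2.4, 12.6]
width: 0.0201
finger_force: 30.0
```

The lid snapped in: TCP is at 0.075 as expected, with hard resistance. One slightly firmer press, then back off and release.

arm_command --pt "0 0 -0.003 0" --pt "0 0 -0.006 0" --pt "0 0 -0.006 0" --pt "0 0 -0.006 0" --pt "0 0 -0.006 0"

```text
time: 15.68
tool_pos: [0.5231, 0.1225, 0.0749]
ee_rot: [3.141, -0.001, 0.121]
wrist_force: [-10.4, -2.8, 24.0]
width: 0.0201
finger_force: 30.0
```

arm_command --pt "0 0 0.004 0" --pt "0 0 0.008 0" --pt "0 0 0.012 0" --pt "0 0 0.012 0" --pt "0 0 0.012 0"

```text
time: 16.1
tool_pos: [0.523, 0.1225, 0.0749]
ee_rot: [3.141, 0.001, 0.12]
wrist_force: [-1.6, -1.0, 3.6]
width: 0.0198
finger_force: 30.0
```

arm_command --pt "0 0 0 0" --pt "0 0 0 0" --pt "0 0 0 0" --pt "0 0 0 0" --pt "0 0 0 0" --pt "0 0 0 0" --pt "0 0 0 0" --pt "0 0 0 0" --claw 0

```text
time: 16.77
tool_pos: [0.5235, 0.1226, 0.075]
ee_rot: [3.142, 0.0, 0.12]
wrist_force: [0.4, 1.0, -0.9]
width: 0.0695
finger_force: 0.0
```

arm_command --pt "0 0 0.02 0" --pt "0 0 0.07 0" --pt "0 0 0.14 0" --pt "0 0 0.2 0" --pt "-0.05 -0.05 0.25 0" --pt "-0.12 -0.12 0.25 0" --pt "-0.2 -0.2 0.25 0" --pt "-0.25 -0.28 0.25 0"

```text
time: 17.43
tool_pos: [0.4146, 0.0057, 0.2017]
ee_rot: [3.141, -0.003, 0.123]
wrist_force: [0.7, -0.1, 0.6]
width: 0.094
finger_force: 0.0
```

arm_command --pt "0 -0.08 0 0" --pt "0 -0.16 0 0" --pt "0 -0.24 0 0" --pt "0 -0.3 0 0" --pt "0 -0.3 0 0" --pt "0 -0.3 0 0"

```text
time: 17.93
tool_pos: [0.4156, -0.145, 0.2006]
ee_rot: [-3.141, -0.001, 0.117]
wrist_force: [0.3, -0.2, 0.3]
width: 0.0942
finger_force: 0.0
```

Run:
```python
from h import *
t=robot.snapshot("top");s=robot.snapshot("scene");o=robot.get_obs();print(o['time'],o['tool_pos'],o['width'])
im=t.astype(int);R,G,B=im[...,0],im[...,1],im[...,2]
print(rect("top",(B>1.5*R)&(B-R>35)&(B>1.2*G),(195,240),.072))
cv2.imwrite("pics/f.png",np.hstack([cv2.resize(x[...,::-1],(390,420)) for x in(t[170:310,150:280],s[130:270,250:380])]))
```

```text
18.0333 [ 0.41587758 -0.1432794   0.20048523] 0.094046785410307
[0.5234 0.123  0.1929 0.1561 6.9238]
```

View pics/f.png

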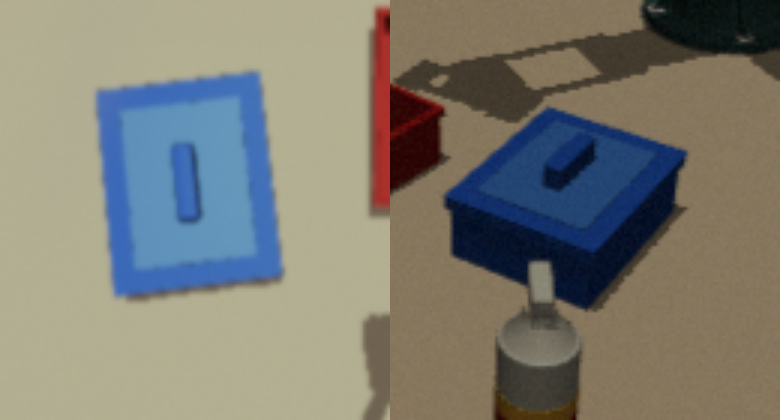

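The crops show the lid flush and level on the tub with no gap visible. It is centred at (0.5234, 0.1230), within 1 mm of the tub, and the gripper is clear.

```bash
python3 -c "
from bench import robot
print(robot.close_job())"
```

```text
the job is handed in; nothing more can be done
None
```

The black case is in the blue tub, the lid is snapped down level and centred to about 1 mm, the gripper is clear, and I handed the job in at about 18 s; the hand-in call did not return a verdict.

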